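Level the small camera shelf on its screw foot and keep it pressed

TASK

The small hinged shelf with the spirit level is sprung up off its screw foot. Grip the foot's knob and press it down until the foot stands firmly on the packer below it, then turn the knob, which way depends on the packer there, until the bubble rests between the two lines of the spirit level. Leave both packers where they lie, and finish while still gripping the knob and pressing the foot on its packer, with the bubble centred.

Things in the scene. Friction and masses are not known exactly. Their poses are not given: they have to be found in the camera images.
- shelf: White board 165x140x10 mm hinged at its rear on a bracket fixed to the table; carries a black cube camera (rear right) and a spirit level 120 mm long (left). Origin: middle of the hinge axis, 45 mm above the table; x from foot to hinge, y left, z up from the board (vertical when level). A spring holds its front 0.07 rad above level; at the knob 5 N press it level, 10 to 20 N seat the foot firmly.
- foot: Screw foot in the round ear at the board's front, 180 mm from the hinge: black rubber pad 28 mm across on a 10 mm steel screw. Origin: centre of the pad's underside; z up along the screw. At the start it hangs 8 to 17 mm above the packer under it. The pad does not turn. While it stands on the packer it and the knob keep their height as the knob turns.
- knob: Black wing knob on top of the screw: collar 26 mm across, 6 mm high, on it an upright bar 36 mm long, 12 mm thick, to grip across the 12 mm. Origin: on the screw axis under the collar, 56 mm above the pad's underside; x along the bar, z up. The bar spans 4 to 38 mm above the origin. At the start x lies within 0.3 rad of the shelf's x.
- knob_grip (a point): Point on the screw axis inside the knob's bar, 22 mm above the knob's origin; axes as the knob. Turned clockwise from above, the screw drives the foot 3 mm per rad down through the board, so the board's front rises while the foot is pressed on the packer; anticlockwise lowers it. Friction 0.08 N m; it stays where left. Levelling takes 0.7 to 1.3 rad either way: one grasp.
- bubble (a joint): Position (m) of the white bubble (18x10 mm) along the black vial, which runs front to back on the board: 0 centred between the two lines (steel rings 28 mm apart), positive toward the foot (foot end high), negative toward the hinge (foot end low); stops at +/-0.032. It moves 1.2 m per rad of board tilt, about 20 mm per rad of knob while pressed, and settles in 2 s.
- packer_round: Loose thin round steel packer, 56 mm across, 6 mm thick; origin at the centre of its underside. One of the two packers lies under the foot, the other to the right of the shelf. If this one is under the foot, the foot is too short: turn the knob clockwise (seen from above).
- packer_square: Loose thick square steel packer, 52x52 mm, 12 mm thick; origin at the centre of its underside. If this one is under the foot, the foot is too long: turn the knob anticlockwise (seen from above).
There are look-alikes about, which are no part of the job. Leave any yellow look-alike of the packer_round alone. What is shaped like the packer_square but green is not meant.

How it is judged:
On the way, in this order (a step that is already met when the one before it is completed fails the run):
1. the foot is pressed onto the packer with the knob gripped, while the bubble is still off centre ((contact force between foot and packer_round above 1.5 N or contact force between foot and packer_square above 1.5 N) and contact force between the fingers and knob above 1 N and (value of joint bubble above 0.007 m or value of joint bubble below -0.007 m)), for 0.2 s.
2. the bubble rests between the lines while the foot is pressed on the packer ((contact force between foot and packer_round above 1.5 N or contact force between foot and packer_square above 1.5 N) and value of joint bubble between -0.005 and 0.005 m), for 0.8 s.
At the end, for the whole second after the job is handed in: The fingers still grip the knob (over 1 N), the foot presses on its packer with over 1.5 N, and the bubble is within 5 mm of the centre, so between the lines; neither packer has been moved by more than 20 mm (all of step 2 and contact force between the fingers and knob above 1 N); the arm keeps its last pose, push and grip.
It fails at once if a packer is moved more than 20 mm (distance of any of packer_round, packer_square from where it was at the start of the episode above 0.02 m).
It also fails if it takes over 48 s, if anything falls off the work surface, if the arm or the gripper's body presses on something with over 40 N, if the wrist force passes 120 N, or if a joint passes its speed limit or range.

ROBOT

A 7-joint arm with a two-finger parallel gripper is mounted at the origin on a cart in front of the work surface, level with it; the furniture and walls round the work are solid. World frame = base frame: x ahead of the robot, y to its left, z up, the work surface at z = 0. Lengths are in m, angles in rad, forces in N, time in s.
With the tool pointing down it reaches from about 0.35 to 0.775 m from the base axis. Payload 3.1 kg.
Tool frame: the origin (TCP) lies at the very end of the fingers, on their centre line; the grasp point (between the pads) lies robot.grip_point_offset behind it (robot.grip_point_offset is the distance from the TCP to the grasp point, in m); z points along the fingers, y is the line along which they close (so a half turn about z gives the same grasp; the last joint's range is limited). The gripper opens to 85 mm and grips with 20 to 120 N. Pads are 22 mm wide; open, the fingers measure 114 mm over their backs; the gripper's body (76 mm by 85 mm) begins 54 mm behind the grasp point. The pads swing forward as they close: fully open they stand 13 mm farther back than shut.
Start: joints at [1.106, 0.311, 0.014, 1.512, -0.004, 1.319, -0.027], TCP at [0.226, -0.502, 0.231] pointing down, gripper open.
Joint ranges: [-2.7, 2.7], [-0.3, 1.91], [-1.27, 1.3], [0.12, 2.57], [-1.44, 4.58], [0.2, 2.03], [-3.05, 3.05]. Speed limits (rad/s): [2.79, 2.79, 3.14, 3.14, 3.14, 3.14, 3.14].

INTERFACE

Orientations are given as a rotation vector (axis times angle).
In Python, from rig import sensors, read_camera, calibration, close_job, finder, robot gives the robot as it stands.
- The arm moves only by the shell command python3 -m inch 'ROWS'. ROWS is JSON, a list of rows, each an object of numbers: "tx", "ty", "tz": the shift along the tool's x, y, z in m; "rx", "ry", "rz": the turn, a rotation vector about the tool's x, y, z in rad; "grip": the closure in counts, from 0 (fully open) to 255 (shut). In form: [{"tx": .., "ty": .., "tz": .., "rx": .., "ry": .., "rz": .., "grip": ..}, ...]. A call has 1 to 8 rows; each row is the pose to reach, as a shift and turn from the pose commanded when the call began, along the tool's axes at that moment; what a row does not reach only later rows make up. A row lasts 1/12 s, in which the tool goes at most 41.7 mm and 7.16 degrees, less where a joint would pass 70% of its speed; a pose out of reach is approached as far as the arm can. A call with a gripper value outside its range is refused whole. The fingers move at their own pace and stop on an object; the grip force is fixed at half the most. Time passes only in rows, so rows that repeat a pose let the fingers close. It gives the time, the measured TCP pose, the force, the opening and the grip force at its end, in the units of the state.
- sensors.get_obs(): the state, without advancing time (a new reading comes with each control period).
- read_camera(name): name is "side" or "top"; returns the picture (420x560x3 uint8, blue, green, red); there is no depth.
- calibration(name): a dict with "mtx" (3x3 intrinsics, pixels), "k1" (the pictures are not rectified: a ray, as slopes to the right and down, at radius r is drawn at 1 + k1 r^2 times it, then the intrinsics apply), "position" and "attitude" of the camera in the world. Camera axes: x right, y down, z forward; pixel columns grow to the right and rows downward; lengths in m; the calibration is good to about 2 mm. A picture is of the moment at which its call begins. calibration takes no time and is no camera call.
- close_job(): hands the job in; it is judged then, once.
Trained networks look in the newest picture that a camera, given by its name, has taken for a name from the list of things; names that differ only in an ending like _2 or _b are one class to them, and where a whole thing is asked for, a point or a joint stands for the part that bears it (a point fixed in the world has none). Each returns a list of dicts, best first, with "score" (0 to 1); they miss things now and then, are a little off and sometimes report something else, mostly with a low value. They report only what shows in the picture. A call takes as long as a camera call. They do not tell look-alikes from the thing itself.
- finder.boxes_of(camera, label): "centre" ([column, row] in pixels, amid what is visible of it).
- finder.outline_of(camera, label): "region" (420x560 bool, what is visible of it) and "centre" ([column, row] in pixels, amid what is visible of it).
- finder.pinpoint(camera, label): "centre" ([column, row] in pixels: a listed point, or the origin of a listed thing).
The state is a dict: "t": time; "joints": joint angles; "qd": joint speeds; "effort": joint torques, N m; "tool_pos": TCP position; "orientation": TCP orientation; "wrist_force": force on the tool from outside, world axes, zero at the start; "ft_torque": the same for the moment, N m; "grip_width": finger opening in m; "finger_force": force on a finger pad.
Only numpy, scipy, OpenCV 4.12 (cv2) and the standard library are available. Lean on these libraries where they do the work, as an engineer would, in place of code of your own. Each camera call takes 0.05 s, during which the arm holds its last target. There are 200 camera calls.

## Working session

There is one attempt and no reset: what is moved stays moved. The work goes in short steps, Python scripts to look and compute and a shell command to move; the robot and the scene stay as the last step left them, time stands still between calls to the robot, and variables do not carry over. Pictures are saved under pics/ and viewed, at most 10 in all, crops included, and the job is handed in when it is done.

```bash
mkdir -p pics; cat > h.py <<'E'
import numpy as np, cv2
from rig import sensors, read_camera, calibration, close_job, finder, robot
from scipy.spatial.transform import Rotation as R
def cam(n):
    c=calibration(n); A=np.array(c["attitude"],float)
    Rm=A if A.shape==(3,3) else R.from_rotvec(A).as_matrix()
    return np.array(c["mtx"],float),float(c["k1"]),np.array(c["position"],float),Rm
def ray(n,p):
    K,k1,P,Rm=cam(n)
    u=cv2.undistortPoints(np.array([[p]],float),K,np.array([k1,0,0,0]))[0,0]
    return P,Rm@np.array([u[0],u[1],1.])
def atz(n,p,z):
    P,d=ray(n,p); return P+d*(z-P[2])/d[2]
def proj(n,X):
    K,k1,P,Rm=cam(n)
    Rc=Rm.T
    return cv2.projectPoints(np.array(X,float).reshape(-1,1,3),cv2.Rodrigues(Rc)[0],-Rc@P,K,np.array([k1,0,0,0,0]))[0].reshape(-1,2)
def tri(ps):
    A=np.zeros((3,3));b=np.zeros(3)
    for n,p in ps:
        P,d=ray(n,p);d/=np.linalg.norm(d);M=np.eye(3)-np.outer(d,d);A+=M;b+=M@P
    return np.linalg.solve(A,b)
E
python3 - <<'E'
from h import *
print(calibration("top"),calibration("side"),robot.grip_point_offset, sensors.get_obs())
a=read_camera("top");b=read_camera("side")
cv2.imwrite("pics/t0.png",a);cv2.imwrite("pics/s0.png",b)
for n in("top","side"):
  for l in("shelf","foot","knob","knob_grip","packer_round","packer_square","bubble"):
    print(n,l,[(np.round(d["centre"]),round(d["score"],2)) for d in finder.pinpoint(n,l)][:3])
E
```

```text
{'mtx': array([[419.30324314,   0.        , 284.78627742],
       [  0.        , 419.30324314, 208.30537466],
       [  0.        ,   0.        ,   1.        ]]), 'k1': -0.0589389304820332, 'position': array([ 0.48362401, -0.07186528,  0.93121734]), 'attitude': array([-2.18458812,  2.13231616, -0.15621876])} {'mtx': array([[401.34642738,   0.        , 280.18468684],
       [  0.        , 401.34642738, 208.13642538],
       [  0.        ,   0.        ,   1.        ]]), 'k1': 0.001946554086527217, 'position': array([ 0.46678464, -0.82518737,  0.46822707]), 'attitude': array([-2.00747197,  0.17130904, -0.106386  ])} 0.0187 {'t': 0.0, 'joints': array([ 1.10629063,  0.31175488,  0.01394812,  1.51309587, -0.00440829,
        1.31919665, -0.02723843]), 'qd': array([-0.00038853,  0.00072353, -0.00057932, -0.00052961, -0.00123728,
       -0.00100914, -0.00110339]), 'effort': array([-2.41209100e-04, -3.79914844e+01,  1.45681067e-01, -2.30587006e+01,
        1.22043278e-02,  1.35477085e-02,  1.34989602e-05]), 'tool_pos': array([ 0.22540329, -0.50086992,  0.23018927]), 'orientation': array([-3.06932701e+00, -6.58831658e-01,  9.16825251e-04]), 'wrist_force': array([-0.10301109,  0.47697997, -0.32893536]), 'ft_torque': array([ 0.01739445,  0.02077149, -0.02474116]), 'finger_force': 0.0, 'grip_width': 0.08537357744751523}
top shelf [(array([274., 175.]), 0.72), (array([287., 254.]), 0.15)]
top foot [(array([293., 255.]), 0.49)]
top knob [(array([293., 252.]), 0.46)]
top knob_grip [(array([291., 252.]), 0.64)]
top packer_round [(array([386., 224.]), 0.93), (array([344., 215.]), 0.67)]
top packer_square [(array([290., 255.]), 0.74), (array([332., 267.]), 0.74)]Traceback (most recent call last):
  File "<stdin>", line 7, in <module>
ValueError: it knows: foot, knob, knob_grip, packer_round, packer_square, shelf
```

```bash
python3 - <<'E'
from h import *
a=cv2.imread("pics/t0.png");b=cv2.imread("pics/s0.png")
cv2.imwrite("pics/c1.png",np.hstack([cv2.resize(a[120:320,220:420],(400,400),interpolation=2),cv2.resize(b[110:310,190:390],(400,400),interpolation=2)]))
r={}
for l in("shelf","foot","knob","knob_grip","packer_round","packer_square"):
    d=finder.pinpoint("side",l);r[l]=d
    print(l,[(np.round(e["centre"],1),round(e["score"],2)) for e in d][:3])
t={l:finder.pinpoint("top",l)[0]["centre"] for l in("shelf","knob","knob_grip")}
for l in t: print(l,t[l],tri([("top",t[l])]+[("side",r[l][0]["centre"])]), atz("top",t[l],{"shelf":.045,"knob":.074,"knob_grip":.096}[l]))
E
```

```text
shelf [(array([316.8, 225.4]), 0.62)]
foot [(array([240.5, 254.8]), 0.9)]
knob [(array([240.9, 230.1]), 0.69)]
knob_grip [(array([240.4, 220.3]), 0.81)]
packer_round [(array([298.2, 287.9]), 0.84), (array([295. , 322.5]), 0.8)]
packer_square [(array([239.7, 262.2]), 0.64), (array([225. , 290.4]), 0.57)]
shelf [273.5, 174.9] [ 0.67680437 -0.05599417  0.0487344 ] [ 0.67368458 -0.05532809  0.045     ]
knob [292.9, 251.8] [ 0.50882131 -0.09954913  0.07650126] [ 0.50891138 -0.09963083  0.074     ]
knob_grip [290.8, 252.1] [ 0.50829982 -0.0947811   0.09656438] [ 0.50757166 -0.09476423  0.096     ]
```

View pics/c1.png

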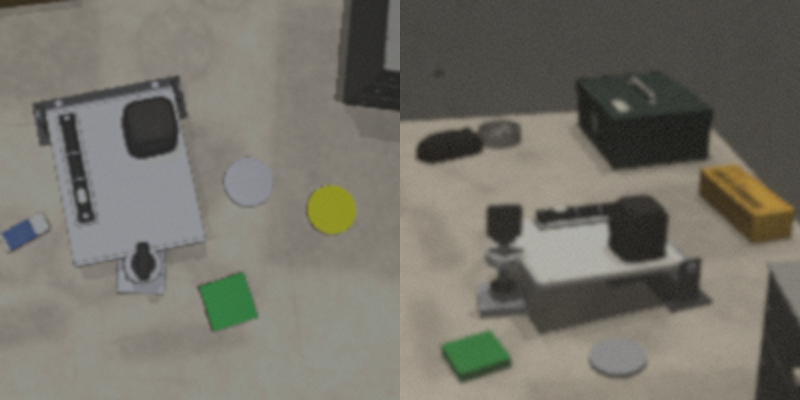

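View pics/s0.png

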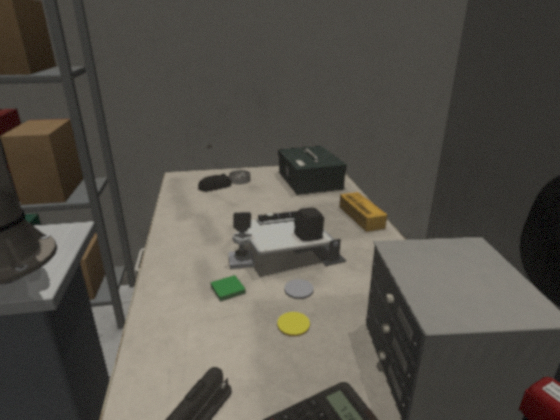

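The grey square packer lies under the foot (crop 140,275), so the turn is anticlockwise. The grey round one is to the right (248,182), and the yellow and green ones are look-alikes. Next I'll fit the bar's yaw and position.

```bash
python3 - <<'E'
from h import *
from scipy.optimize import minimize
imgs={n:read_camera(n) for n in("top","side")}
reg={}
for n in imgs:
    o=finder.outline_of(n,"knob"); reg[n]=o[0]["region"]; print(n,o[0]["score"],o[0]["centre"],reg[n].sum())
hx=np.array([.675,-.0555])
def corners(x,y,z,yaw,az):
    Rm=R.from_euler("z",az)*R.from_euler("y",.06)*R.from_euler("z",yaw-az)   # front up: lean toward hinge
    bar=np.array([[a,b,c] for a in(-.018,.018) for b in(-.006,.006) for c in(.004,.038)])
    t=np.linspace(0,6.28,24); col=np.array([[.013*np.cos(u),.013*np.sin(u),c] for u in t for c in(0,.006)])
    return [Rm.apply(q)+[x,y,z] for q in(bar,col)]
S=4
def mask(n,P,box):
    m=np.zeros(((box[3]-box[1])*S,(box[2]-box[0])*S),np.uint8)
    for q in P:
        p=(proj(n,q)-[box[0]-.5,box[1]-.5])*S
        cv2.fillConvexPoly(m,cv2.convexHull(np.round(p).astype(np.int32)),1)
    return cv2.resize(m.astype(np.float32),None,fx=1/S,fy=1/S,interpolation=cv2.INTER_AREA)
def cost(p):
    az=np.arctan2(hx[1]-p[1],hx[0]-p[0]);P=corners(*p,az);c=0
    for n,b in(("top",(265,225,320,280)),("side",(215,190,270,245))):
        c+=np.abs(mask(n,P,b)-reg[n][b[1]:b[3],b[0]:b[2]]).sum()
    return c
best=[]
for y in np.arange(-.15,.66,.1):
    s=np.array([.508,-.098,.077,y])
    r=minimize(cost,s,method="Nelder-Mead",options=dict(initial_simplex=[s]+[s+d for d in np.diag([.004,.004,.004,.1])],maxiter=200))
    best.append((round(r.fun,1),np.round(r.x,4)))
for b in sorted(best,key=lambda b:b[0])[:5]: print(b)
x=min(best,key=lambda b:b[0])[1]
out=[]
for n,b in(("top",(265,225,320,280)),("side",(215,190,270,245))):
    v=cv2.resize(imgs[n][b[1]:b[3],b[0]:b[2]],(400,400),interpolation=cv2.INTER_CUBIC)
    for q in corners(*x,.25):
        h=((proj(n,q)-[b[0]-.5,b[1]-.5])*400/55).astype(np.int32); cv2.polylines(v,[cv2.convexHull(h)],True,(0,255,255),1)
    out.append(v)
cv2.imwrite("pics/fit.png",np.hstack(out))
E
```

```text
top 0.52 [295.3, 250.9] 139
side 0.52 [241.0, 223.9] 296Traceback (most recent call last):
  File "<stdin>", line 28, in <module>
    res = _minimize_neldermead(fun, x0, args, callback, bounds=bounds,
                               **options)
    fxr = func(xr)
    fx = function(np.copy(x), *(wrapper_args + args))
  File "<stdin>", line 23, in cost
  File "<stdin>", line 17, in mask
  File "h.py", line 15, in proj
    K,k1,P,Rm=cam(n)
              ~~~^^^
  File "h.py", line 5, in cam
    c=calibration(n); A=np.array(c["attitude"],float)
ValueError: time passes only in moves, steps and waits
```

```bash
sed -i 's/^def cam(n):/from functools import lru_cache\n@lru_cache\ndef cam(n):/' h.py
cat > fit.py <<'E'
from h import *
from scipy.optimize import minimize
imgs={n:read_camera(n) for n in("top","side")}
reg={}
B={"top":(265,225,320,280),"side":(215,190,270,245)}
for n in imgs:
    o=finder.outline_of(n,"knob"); r0=o[0]["region"]; 
    g=cv2.cvtColor(imgs[n],cv2.COLOR_BGR2GRAY); d=cv2.dilate(r0.astype(np.uint8),np.ones((5,5)))
    reg[n]=((g<75)&(d>0)) if n=="top" else r0; print(n,r0.sum(),reg[n].sum())
hx=np.array([.675,-.0555])
def corners(x,y,z,yaw,az):
    Rm=R.from_euler("z",az)*R.from_euler("y",.06)*R.from_euler("z",yaw-az)
    bar=np.array([[a,b,c] for a in(-.018,.018) for b in(-.006,.006) for c in(.004,.038)])
    t=np.linspace(0,6.28,24); col=np.array([[.013*np.cos(u),.013*np.sin(u),c] for u in t for c in(0,.006)])
    return [Rm.apply(q)+[x,y,z] for q in(bar,col)]
S=4
def mask(n,P,box):
    m=np.zeros(((box[3]-box[1])*S,(box[2]-box[0])*S),np.uint8)
    for q in P:
        p=(proj(n,q)-[box[0]-.5,box[1]-.5])*S
        cv2.fillConvexPoly(m,cv2.convexHull(np.round(p).astype(np.int32)),1)
    return cv2.resize(m.astype(np.float32),None,fx=1/S,fy=1/S,interpolation=cv2.INTER_AREA)
def cost(p):
    az=np.arctan2(hx[1]-p[1],hx[0]-p[0]);P=corners(*p,az);c=0
    for n,b in B.items():
        c+=np.abs(mask(n,P,b)-reg[n][b[1]:b[3],b[0]:b[2]]).sum()
    return c
best=[]
for y in np.arange(-.15,.66,.1):
    s=np.array([.508,-.098,.077,y])
    r=minimize(cost,s,method="Nelder-Mead",options=dict(initial_simplex=[s]+[s+d for d in np.diag([.004,.004,.004,.1])],maxiter=200))
    best.append((round(r.fun,1),np.round(r.x,4)))
for b in sorted(best,key=lambda b:b[0])[:5]: print(b)
x=min(best,key=lambda b:b[0])[1]
out=[]
for n,b in B.items():
    v=cv2.resize(imgs[n][b[1]:b[3],b[0]:b[2]],(400,400),interpolation=cv2.INTER_CUBIC)
    for q in corners(*x,.25):
        h=((proj(n,q)-[b[0]-.5,b[1]-.5])*400/55).astype(np.int32); cv2.polylines(v,[cv2.convexHull(h)],True,(0,255,255),1)
    out.append(v)
cv2.imwrite("pics/fit.png",np.hstack(out))
E
python3 fit.py
```

```text
top 144 140
side 294 294
(np.float64(106.7), array([ 0.5112, -0.0955,  0.074 , -0.0612]))
(np.float64(109.3), array([ 0.5109, -0.095 ,  0.0746, -0.0153]))
(np.float64(111.6), array([ 0.5107, -0.0955,  0.0746,  0.0166]))
(np.float64(115.1), array([ 0.5111, -0.0954,  0.0746,  0.0864]))
(np.float64(115.4), array([ 0.5108, -0.0948,  0.0732,  0.1149]))
```

View pics/fit.png

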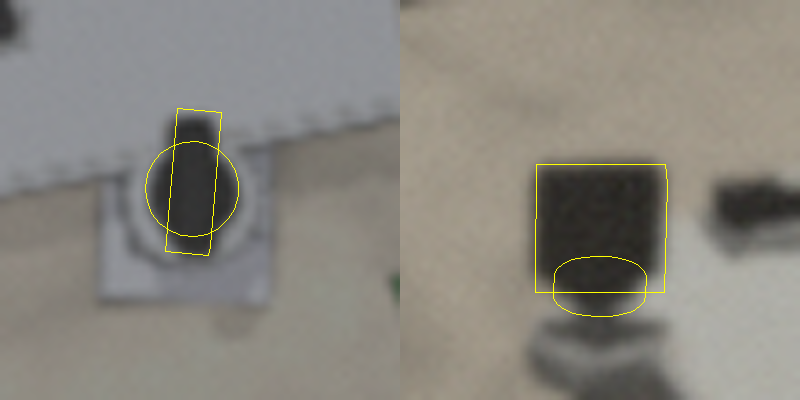

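The bar leans almost straight up the image: its top is at (188,120) and its bottom at (190,255) in the left half. That puts the yaw at about +0.03 and the bar's centre at about (0.511, -0.0945). I'll set out above it.

```bash
python3 -m inch '[{"tx":0.05,"ty":-0.03,"tz":0.0,"rz":0.05,"grip":0},{"tx":0.09,"ty":-0.054,"tz":0.01,"rz":0.1,"grip":0},{"tx":0.125,"ty":-0.074,"tz":0.01,"rz":0.15,"grip":0},{"tx":0.16,"ty":-0.095,"tz":0.01,"rz":0.2,"grip":0},{"tx":0.195,"ty":-0.116,"tz":0.015,"rz":0.25,"grip":0},{"tx":0.23,"ty":-0.136,"tz":0.02,"rz":0.3,"grip":0},{"tx":0.265,"ty":-0.157,"tz":0.02,"rz":0.35,"grip":0},{"tx":0.3,"ty":-0.178,"tz":0.02,"rz":0.39,"grip":0}]'
python3 - <<'E'
from h import *
o=sensors.get_obs();Rt=R.from_rotvec(o["orientation"]);print(o["tool_pos"],Rt.as_matrix()[:,0])
print(Rt.inv().apply(np.array([.511,-.0945,.18])-o["tool_pos"]), "yaw",np.arctan2(*Rt.as_matrix()[1::-1,0]))
E
```

```text
[ 0.22569704 -0.50155823  0.2312801 ] [ 9.11916443e-01  4.10375925e-01 -3.26088899e-05]
[ 0.42722103 -0.25411971  0.05127567] yaw 0.4228662605012164invalid input at $[0]: expected keys tx, ty, tz, rx, ry, rz, grip
```

All the keys are needed in each row.

```bash
python3 -m inch '[{"tx":0.04,"ty":-0.024,"tz":0,"rx":0,"ry":0,"rz":0.05,"grip":0},{"tx":0.076,"ty":-0.045,"tz":0.01,"rx":0,"ry":0,"rz":0.1,"grip":0},{"tx":0.112,"ty":-0.066,"tz":0.01,"rx":0,"ry":0,"rz":0.15,"grip":0},{"tx":0.148,"ty":-0.088,"tz":0.01,"rx":0,"ry":0,"rz":0.2,"grip":0},{"tx":0.184,"ty":-0.109,"tz":0.015,"rx":0,"ry":0,"rz":0.25,"grip":0},{"tx":0.22,"ty":-0.131,"tz":0.02,"rx":0,"ry":0,"rz":0.3,"grip":0},{"tx":0.255,"ty":-0.152,"tz":0.02,"rx":0,"ry":0,"rz":0.35,"grip":0},{"tx":0.29,"ty":-0.173,"tz":0.02,"rx":0,"ry":0,"rz":0.39,"grip":0}]'
python3 - <<'E'
from h import *
o=sensors.get_obs();Rt=R.from_rotvec(o["orientation"]);print(o["tool_pos"],o["grip_width"],o["wrist_force"])
print(Rt.inv().apply(np.array([.511,-.0945,.16])-o["tool_pos"]), "yaw",np.arctan2(*Rt.as_matrix()[1::-1,0]))
E
```

```text
t: 1.92
tool_pos: [0.4164, -0.2277, 0.2113]
orientation: [3.141, 0.048, -0.0]
wrist_force: [1.6, -0.7, 0.3]
grip_width: 0.0852
finger_force: 0.0
[ 0.41637806 -0.22771443  0.21125773] 0.08524462298825476 [ 1.55490888 -0.65062094  0.25657804]
[ 0.09861041 -0.13030369  0.05122193] yaw 0.030244250012000765
```

```bash
python3 -m inch '[{"tx":0.024,"ty":-0.032,"tz":0.01,"rx":0,"ry":0,"rz":0,"grip":0},{"tx":0.048,"ty":-0.064,"tz":0.02,"rx":0,"ry":0,"rz":0,"grip":0},{"tx":0.072,"ty":-0.096,"tz":0.03,"rx":0,"ry":0,"rz":0,"grip":0},{"tx":0.0955,"ty":-0.127,"tz":0.05,"rx":0,"ry":0,"rz":0,"grip":0},{"tx":0.0955,"ty":-0.127,"tz":0.05,"rx":0,"ry":0,"rz":0,"grip":0},{"tx":0.0955,"ty":-0.127,"tz":0.05,"rx":0,"ry":0,"rz":0,"grip":0}]'
python3 - <<'E'
from h import *
b=read_camera("side");a=read_camera("top")
cv2.imwrite("pics/s1.png",np.hstack([cv2.resize(a[190:310,230:350],(400,400),interpolation=2),cv2.resize(b[140:260,180:300],(400,400),interpolation=2)]))
o=sensors.get_obs();Rt=R.from_rotvec(o["orientation"]);print(o["tool_pos"])
print(Rt.inv().apply(np.array([.511,-.0945,.087])-o["tool_pos"]), "yaw",np.arctan2(*Rt.as_matrix()[1::-1,0]))
E
```

```text
t: 2.42
tool_pos: [0.5073, -0.0958, 0.1599]
orientation: [-3.139, -0.062, 0.004]
wrist_force: [-0.0, -0.6, -0.3]
grip_width: 0.0854
finger_force: 0.0
[ 0.50682192 -0.10046503  0.16125079]
[ 0.00442284 -0.0059015   0.07424169] yaw 0.032349291905081366
```

View pics/s1.png

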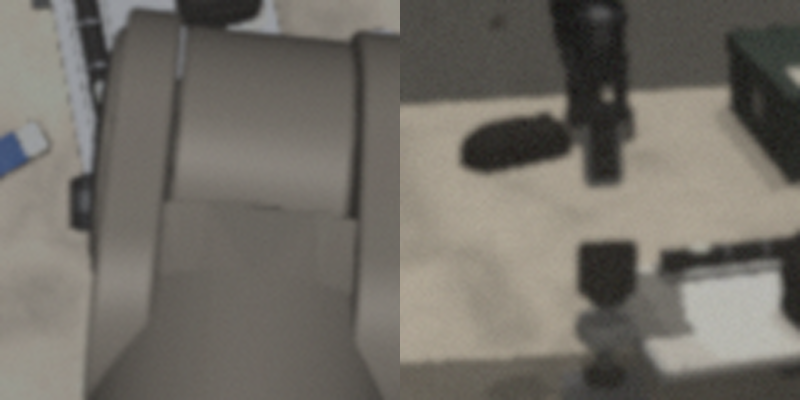

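The side view shows the fingers (centre column 603) above the bar (607). The pose readings disagree by about 4 mm, so I'll hold for a moment and read again.

```bash
python3 -m inch '[{"tx":0,"ty":0,"tz":0.01,"rx":0,"ry":0,"rz":0,"grip":0},{"tx":0,"ty":0,"tz":0.01,"rx":0,"ry":0,"rz":0,"grip":0},{"tx":0,"ty":0,"tz":0.01,"rx":0,"ry":0,"rz":0,"grip":0}]'
python3 - <<'E'
from h import *
for i in range(2):
  read_camera("top"); o=sensors.get_obs();Rt=R.from_rotvec(o["orientation"]);print(o["tool_pos"],np.arctan2(*Rt.as_matrix()[1::-1,0]),o["qd"].round(3))
print(Rt.inv().apply(np.array([.511,-.0945,.087])-o["tool_pos"]))
E
```

```text
t: 2.77
tool_pos: [0.5061, -0.1011, 0.1509]
orientation: [3.141, 0.047, -0.002]
wrist_force: [0.4, 0.3, 1.2]
grip_width: 0.0854
finger_force: 0.0
[ 0.50650543 -0.10080006  0.15123607] 0.030490256444842108 [-0.006 -0.005 -0.008 -0.014 -0.003 -0.001 -0.   ]
[ 0.50686077 -0.10051636  0.15149591] 0.030984643748497513 [-0.005  0.001 -0.006 -0.006  0.002 -0.001 -0.003]
[ 0.00430835 -0.00591287  0.06449441]
```

```bash
python3 -m inch '[{"tx":0.0045,"ty":-0.006,"tz":0.0,"rx":0,"ry":0,"rz":0,"grip":0},{"tx":0.0045,"ty":-0.006,"tz":0.02,"rx":0,"ry":0,"rz":0,"grip":0},{"tx":0.0045,"ty":-0.006,"tz":0.04,"rx":0,"ry":0,"rz":0,"grip":0},{"tx":0.0045,"ty":-0.006,"tz":0.055,"rx":0,"ry":0,"rz":0,"grip":0},{"tx":0.0045,"ty":-0.006,"tz":0.062,"rx":0,"ry":0,"rz":0,"grip":0},{"tx":0.0045,"ty":-0.006,"tz":0.062,"rx":0,"ry":0,"rz":0,"grip":0},{"tx":0.0045,"ty":-0.006,"tz":0.062,"rx":0,"ry":0,"rz":0,"grip":0}]'
python3 - <<'E'
from h import *
b=read_camera("side");o=sensors.get_obs();Rt=R.from_rotvec(o["orientation"])
cv2.imwrite("pics/s2.png",cv2.resize(b[170:270,190:320],(780,600),interpolation=2))
print(Rt.inv().apply(np.array([.511,-.0945,.087])-o["tool_pos"]),o["tool_pos"],o["wrist_force"])
E
```

```text
t: 3.45
tool_pos: [0.5119, -0.0931, 0.0897]
orientation: [-3.141, -0.052, -0.001]
wrist_force: [-0.6, 0.1, 0.2]
grip_width: 0.0854
finger_force: 0.0
[-0.00146936  0.0012069   0.00323299] [ 0.51242267 -0.0932447   0.09023544] [ 0.49428393 -0.03274432  0.24680818]
```

View pics/s2.png

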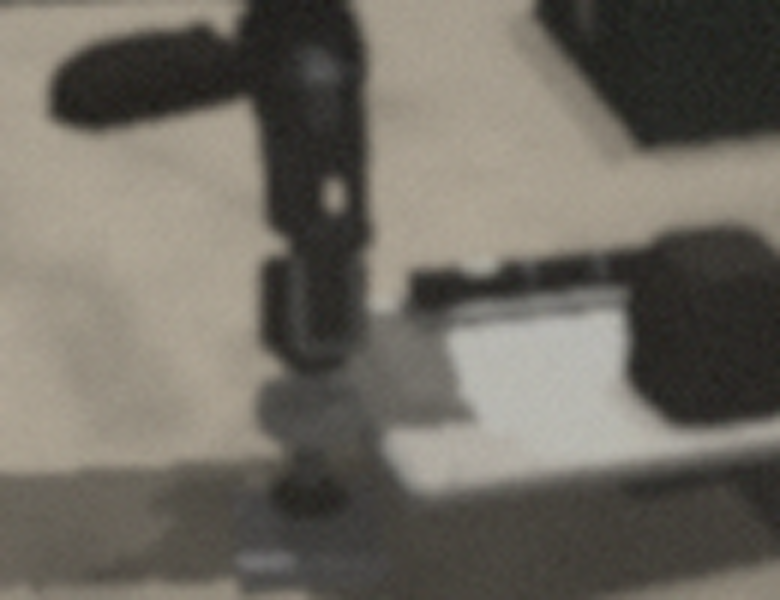

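The near finger covers the bar (crop columns 265-360) slightly to the hinge side, so I'll shift about 2.5 mm back and close.

```bash
python3 -m inch '[{"tx":-0.0025,"ty":0.001,"tz":0.002,"rx":0,"ry":0,"rz":0,"grip":0},{"tx":-0.0025,"ty":0.001,"tz":0.002,"rx":0,"ry":0,"rz":0,"grip":120},{"tx":-0.0025,"ty":0.001,"tz":0.002,"rx":0,"ry":0,"rz":0,"grip":255},{"tx":-0.0025,"ty":0.001,"tz":0.002,"rx":0,"ry":0,"rz":0,"grip":255},{"tx":-0.0025,"ty":0.001,"tz":0.002,"rx":0,"ry":0,"rz":0,"grip":255},{"tx":-0.0025,"ty":0.001,"tz":0.002,"rx":0,"ry":0,"rz":0,"grip":255},{"tx":-0.0025,"ty":0.001,"tz":0.002,"rx":0,"ry":0,"rz":0,"grip":255},{"tx":-0.0025,"ty":0.001,"tz":0.002,"rx":0,"ry":0,"rz":0,"grip":255}]'
python3 - <<'E'
from h import *
o=sensors.get_obs();Rt=R.from_rotvec(o["orientation"]);print(o["tool_pos"],o["ft_torque"],np.arctan2(*Rt.as_matrix()[1::-1,0]))
E
```

```text
t: 4.17
tool_pos: [0.509, -0.096, 0.0876]
orientation: [3.139, 0.051, 0.0]
wrist_force: [-0.9, -3.0, 1.8]
grip_width: 0.0109
finger_force: 62.3
[ 0.50904268 -0.09597816  0.08758623] [-0.81463794  0.14484385  0.0936984 ] 0.03227335274422538
```

```bash
python3 -m inch '[{"tx":-0.0005,"ty":0.0005,"tz":0.002,"rx":0,"ry":0,"rz":0,"grip":255},{"tx":-0.001,"ty":0.001,"tz":0.004,"rx":0,"ry":0,"rz":0,"grip":255},{"tx":-0.0015,"ty":0.0015,"tz":0.006,"rx":0,"ry":0,"rz":0,"grip":255},{"tx":-0.0018,"ty":0.0015,"tz":0.007,"rx":0,"ry":0,"rz":0,"grip":255},{"tx":-0.0018,"ty":0.0015,"tz":0.007,"rx":0,"ry":0,"rz":0,"grip":255},{"tx":-0.0018,"ty":0.0015,"tz":0.007,"rx":0,"ry":0,"rz":0,"grip":255}]'
```

```text
t: 4.67
tool_pos: [0.5085, -0.0963, 0.0816]
orientation: [3.141, 0.051, 0.005]
wrist_force: [-1.7, -2.2, 7.9]
grip_width: 0.011
finger_force: 63.3
```

```bash
python3 -m inch '[{"tx":-0.0005,"ty":0,"tz":0.001,"rx":0,"ry":0,"rz":0,"grip":255},{"tx":-0.0005,"ty":0,"tz":0.002,"rx":0,"ry":0,"rz":0,"grip":255},{"tx":-0.0005,"ty":0,"tz":0.002,"rx":0,"ry":0,"rz":0,"grip":255},{"tx":-0.0005,"ty":0,"tz":0.002,"rx":0,"ry":0,"rz":0,"grip":255}]'
python3 -c "
from h import *
o=sensors.get_obs();print(o['tool_pos'],o['wrist_force'],o['ft_torque'])"
```

```text
t: 5.0
tool_pos: [0.5083, -0.0963, 0.0799]
orientation: [3.14, 0.051, 0.006]
wrist_force: [-1.7, -1.5, 8.0]
grip_width: 0.0109
finger_force: 63.5
[ 0.50834112 -0.09629613  0.07992182] [-1.66430785 -1.49044346  7.99801182] [-0.28151365 -0.11796753  0.0795865 ]
```

```bash
python3 -m inch '[{"tx":-0.0003,"ty":0,"tz":0.001,"rx":0,"ry":0,"rz":0,"grip":255},{"tx":-0.0003,"ty":0,"tz":0.002,"rx":0,"ry":0,"rz":0,"grip":255},{"tx":-0.0003,"ty":0,"tz":0.002,"rx":0,"ry":0,"rz":0,"grip":255},{"tx":-0.0003,"ty":0,"tz":0.002,"rx":0,"ry":0,"rz":0,"grip":255}]'
python3 -m inch '[{"tx":0,"ty":0,"tz":0.001,"rx":0,"ry":0,"rz":0,"grip":255},{"tx":0,"ty":0,"tz":0.001,"rx":0,"ry":0,"rz":0,"grip":255},{"tx":0,"ty":0,"tz":0.001,"rx":0,"ry":0,"rz":0,"grip":255}]'
python3 -c "
from h import *
o=sensors.get_obs();print(o['tool_pos'],o['wrist_force'],o['ft_torque'])
b=read_camera('side');a=read_camera('top')
cv2.imwrite('pics/s3.png',cv2.resize(b[170:270,190:320],(780,600),interpolation=2))"
```

```text
t: 5.33
tool_pos: [0.5083, -0.0963, 0.0788]
orientation: [3.14, 0.051, 0.007]
wrist_force: [-3.9, -0.9, 13.2]
grip_width: 0.011
finger_force: 64.3
t: 5.58
tool_pos: [0.5084, -0.0963, 0.0787]
orientation: [3.14, 0.051, 0.008]
wrist_force: [-5.4, -1.6, 18.3]
grip_width: 0.0109
finger_force: 65.0
[ 0.50841525 -0.09633575  0.07867532] [-5.37550417 -1.61602206 18.33177233] [-0.19460275  0.45528703  0.07578066]
```

View pics/s3.png

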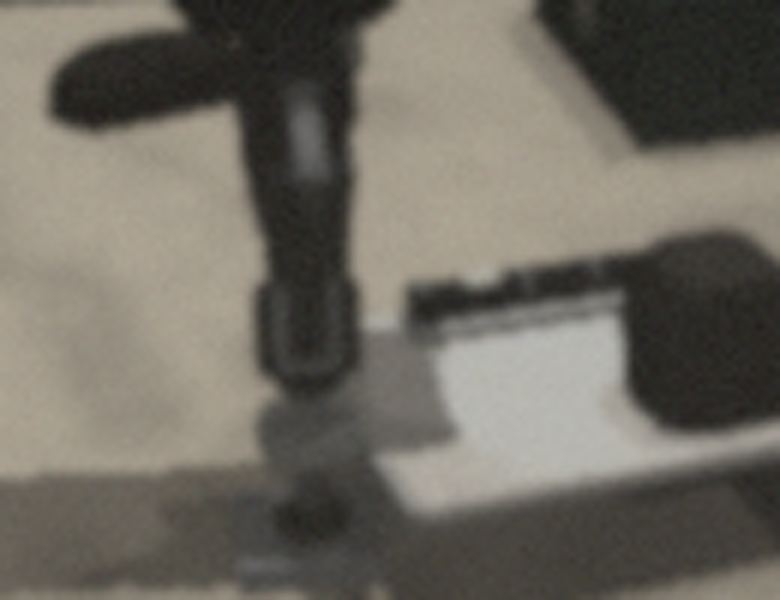

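The foot is seated: the TCP stopped at 0.0787, the force is 18 N, and the bar is centred in the pads. The bubble at (482,275) lies on the foot side of the rings at about (530,272) and (600,265), so the foot end is high and anticlockwise is confirmed. I'll turn.

```bash
python3 -m inch '[{"tx":-0.0005,"ty":0,"tz":0,"rx":0,"ry":0,"rz":-0.09,"grip":255},{"tx":-0.0005,"ty":0,"tz":0,"rx":0,"ry":0,"rz":-0.18,"grip":255},{"tx":-0.0005,"ty":0,"tz":0,"rx":0,"ry":0,"rz":-0.27,"grip":255},{"tx":-0.0005,"ty":0,"tz":0,"rx":0,"ry":0,"rz":-0.36,"grip":255},{"tx":-0.0005,"ty":0,"tz":0,"rx":0,"ry":0,"rz":-0.45,"grip":255},{"tx":-0.0005,"ty":0,"tz":0,"rx":0,"ry":0,"rz":-0.54,"grip":255},{"tx":-0.0005,"ty":0,"tz":0,"rx":0,"ry":0,"rz":-0.6,"grip":255},{"tx":-0.0005,"ty":0,"tz":0,"rx":0,"ry":0,"rz":-0.6,"grip":255}]'
python3 -m inch '[{"tx":0,"ty":0,"tz":0,"rx":0,"ry":0,"rz":0,"grip":255},{"tx":0,"ty":0,"tz":0,"rx":0,"ry":0,"rz":0,"grip":255},{"tx":0,"ty":0,"tz":0,"rx":0,"ry":0,"rz":0,"grip":255},{"tx":0,"ty":0,"tz":0,"rx":0,"ry":0,"rz":0,"grip":255},{"tx":0,"ty":0,"tz":0,"rx":0,"ry":0,"rz":0,"grip":255},{"tx":0,"ty":0,"tz":0,"rx":0,"ry":0,"rz":0,"grip":255},{"tx":0,"ty":0,"tz":0,"rx":0,"ry":0,"rz":0,"grip":255},{"tx":0,"ty":0,"tz":0,"rx":0,"ry":0,"rz":0,"grip":255}]'
python3 -c "
from h import *
o=sensors.get_obs();Rt=R.from_rotvec(o['orientation']);print(o['wrist_force'],o['ft_torque'],np.arctan2(*Rt.as_matrix()[1::-1,0]))
b=np.mean([read_camera('side').astype(float) for _ in range(20)],0).astype(np.uint8);a=read_camera('top');cv2.imwrite('pics/top4.png',a)
cv2.imwrite('pics/s4.png',np.vstack([cv2.resize(b[205:230,250:320],(784,280),interpolation=2),cv2.resize(cv2.imread('pics/s3.png')[205:350,350:700],(784,310),interpolation=2)]))"
```

```text
t: 6.35
tool_pos: [0.5079, -0.0972, 0.0785]
orientation: [2.983, 0.977, 0.006]
wrist_force: [-4.3, -3.3, 16.8]
grip_width: 0.0111
finger_force: 65.0
t: 7.02
tool_pos: [0.5079, -0.0972, 0.0785]
orientation: [2.983, 0.974, 0.006]
wrist_force: [-4.8, -2.4, 16.2]
grip_width: 0.0109
finger_force: 65.0
[-4.82554474 -2.40977345 16.21603849] [-0.14502147  0.52460506 -0.0011877 ] 0.6312521027495176
```

View pics/s4.png

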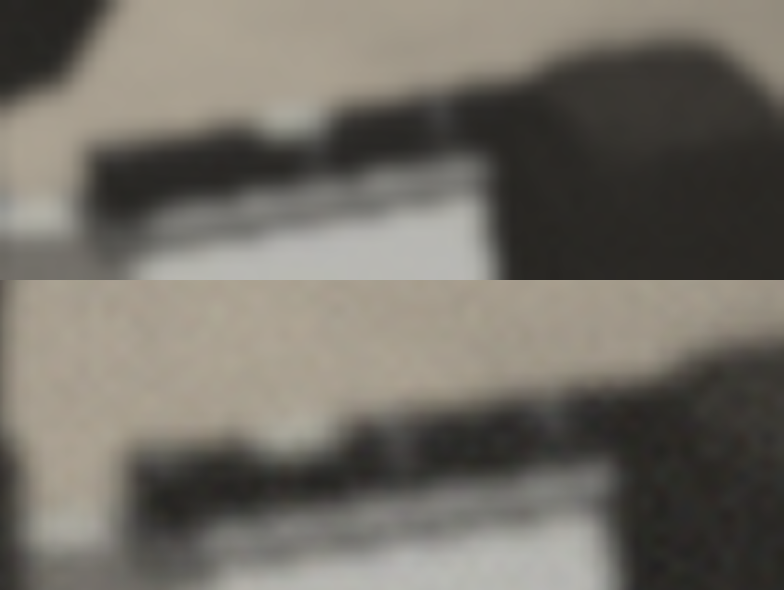

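View pics/top4.png

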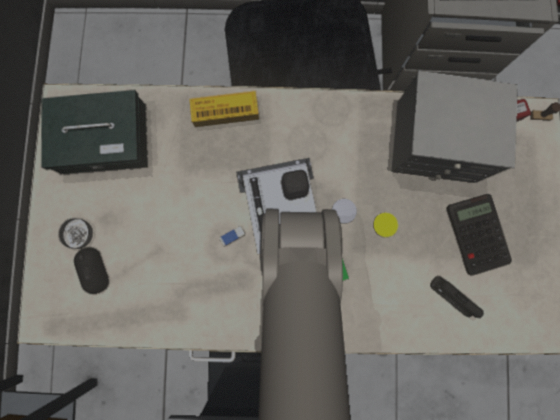

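The bubble is at column 290 of the top strip, with the rings at 318 and 442 (28 mm apart, so the middle is 380). That is still about +20 mm, partly unsettled. I'll turn 0.35 more, let it settle and measure numerically.

```bash
python3 -m inch '[{"tx":0,"ty":0,"tz":0,"rx":0,"ry":0,"rz":-0.09,"grip":255},{"tx":0,"ty":0,"tz":0,"rx":0,"ry":0,"rz":-0.18,"grip":255},{"tx":0,"ty":0,"tz":0,"rx":0,"ry":0,"rz":-0.27,"grip":255},{"tx":0,"ty":0,"tz":0,"rx":0,"ry":0,"rz":-0.35,"grip":255},{"tx":0,"ty":0,"tz":0,"rx":0,"ry":0,"rz":-0.35,"grip":255},{"tx":0,"ty":0,"tz":0,"rx":0,"ry":0,"rz":-0.35,"grip":255},{"tx":0,"ty":0,"tz":0,"rx":0,"ry":0,"rz":-0.35,"grip":255},{"tx":0,"ty":0,"tz":0,"rx":0,"ry":0,"rz":-0.35,"grip":255}]'
python3 -m inch '[{"tx":0,"ty":0,"tz":0,"rx":0,"ry":0,"rz":0,"grip":255},{"tx":0,"ty":0,"tz":0,"rx":0,"ry":0,"rz":0,"grip":255},{"tx":0,"ty":0,"tz":0,"rx":0,"ry":0,"rz":0,"grip":255},{"tx":0,"ty":0,"tz":0,"rx":0,"ry":0,"rz":0,"grip":255},{"tx":0,"ty":0,"tz":0,"rx":0,"ry":0,"rz":0,"grip":255},{"tx":0,"ty":0,"tz":0,"rx":0,"ry":0,"rz":0,"grip":255},{"tx":0,"ty":0,"tz":0,"rx":0,"ry":0,"rz":0,"grip":255},{"tx":0,"ty":0,"tz":0,"rx":0,"ry":0,"rz":0,"grip":255}]'
cat > bub.py <<'E'
from h import *
import sys
for k in range(2):
    b=np.mean([read_camera('side').astype(float) for _ in range(15)],0)
    o=sensors.get_obs();Rt=R.from_rotvec(o['orientation']);print(o['t'],o['wrist_force'].round(1),np.arctan2(*Rt.as_matrix()[1::-1,0]).round(3))
    u=np.arange(258,300)
    def prof(c): # strip along vial: v=218 at u=262 .. slope -(~0.13)
        return np.array([b[int(round(217.5-.13*(x-262)))+c,x] for x in u])
    for c in(-2,-1,0): print(c,prof(c).mean(1).astype(int).tolist())
big=cv2.resize(b[200:230,250:320],(784,336),interpolation=cv2.INTER_CUBIC)
cv2.imwrite('pics/%s.png'%sys.argv[1],np.clip(big,0,255).astype(np.uint8))
E
python3 bub.py s5
```

```text
t: 8.73
tool_pos: [0.508, -0.0978, 0.0783]
orientation: [2.767, 1.477, 0.005]
wrist_force: [-3.2, -4.6, 16.1]
grip_width: 0.011
finger_force: 65.0
t: 9.4
tool_pos: [0.508, -0.0978, 0.0783]
orientation: [2.767, 1.477, 0.005]
wrist_force: [-3.5, -4.5, 15.8]
grip_width: 0.0109
finger_force: 65.0
10.15 [-4.2 -3.8 16.2] 0.981
-2 [153, 152, 152, 152, 151, 156, 154, 155, 154, 152, 146, 139, 153, 152, 150, 148, 143, 140, 146, 156, 160, 163, 163, 157, 145, 134, 125, 117, 137, 134, 133, 128, 122, 115, 105, 129, 126, 123, 118, 107, 87, 71]
-1 [136, 131, 131, 130, 126, 146, 141, 135, 132, 128, 119, 108, 134, 131, 128, 123, 115, 112, 125, 145, 162, 163, 162, 151, 129, 105, 89, 80, 108, 105, 103, 98, 86, 77, 69, 96, 90, 85, 80, 72, 62, 56]
0 [107, 95, 95, 92, 85, 119, 109, 100, 94, 87, 79, 70, 99, 95, 91, 83, 76, 76, 95, 117, 155, 154, 147, 133, 107, 77, 57, 50, 71, 71, 75, 73, 60, 51, 46, 62, 58, 53, 49, 48, 48, 51]
10.9 [-3.3 -4.8 16.2] 0.981
-2 [153, 152, 153, 152, 151, 157, 154, 154, 153, 152, 146, 139, 152, 151, 150, 147, 142, 138, 143, 153, 161, 162, 163, 159, 146, 135, 125, 117, 137, 134, 132, 128, 122, 115, 105, 129, 126, 123, 118, 106, 88, 71]
-1 [136, 131, 130, 130, 127, 146, 140, 135, 132, 128, 120, 108, 134, 131, 128, 123, 113, 108, 118, 139, 162, 164, 163, 154, 133, 107, 89, 79, 109, 104, 104, 97, 86, 76, 68, 96, 89, 84, 79, 72, 62, 56]
0 [107, 95, 94, 92, 85, 119, 108, 100, 94, 88, 79, 71, 100, 95, 90, 83, 75, 73, 88, 112, 152, 153, 147, 136, 112, 81, 59, 50, 73, 72, 75, 74, 61, 51, 47, 62, 57, 52, 50, 48, 49, 50]
```

View pics/s5.png

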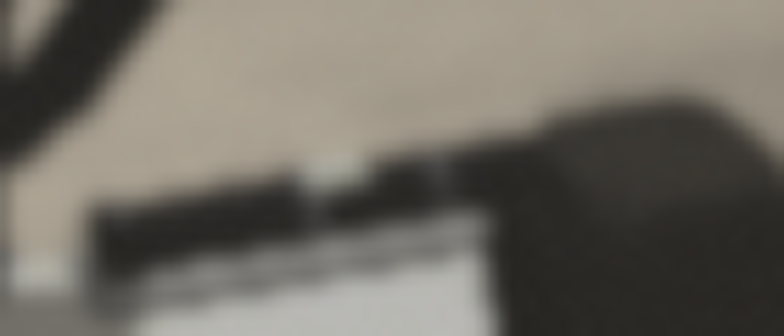

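The bubble is at column 337 and the rings are at 315 and 440 (middle about 378), so about +9 mm, less a parallax bias. I'll compute that bias before the final turn.

```bash
python3 - <<'E'
from h import *
az=.25; ex=np.array([np.cos(az),np.sin(az),0]);ey=np.array([-np.sin(az),np.cos(az),0])
P=atz("side",[250+378/11.2,200+180/11.2],.062); print(P)
q=proj("side",[P,P+.010*ex,P+.010*ey,P+[0,0,.010]]); print((q-q[0])*11.2)
E
```

```text
[ 0.61162951 -0.02260929  0.062     ]
[[  0.           0.        ]
 [ 44.73039248  -8.98212907]
 [-20.27080966 -19.89356492]
 [  0.11712269 -44.38835832]]
```

The parallax bias is about 2 mm, so the true position is about +7 mm. I'll turn 0.32 more.

```bash
python3 -m inch '[{"tx":0,"ty":0,"tz":0,"rx":0,"ry":0,"rz":-0.09,"grip":255},{"tx":0,"ty":0,"tz":0,"rx":0,"ry":0,"rz":-0.18,"grip":255},{"tx":0,"ty":0,"tz":0,"rx":0,"ry":0,"rz":-0.27,"grip":255},{"tx":0,"ty":0,"tz":0,"rx":0,"ry":0,"rz":-0.32,"grip":255},{"tx":0,"ty":0,"tz":0,"rx":0,"ry":0,"rz":-0.32,"grip":255},{"tx":0,"ty":0,"tz":0,"rx":0,"ry":0,"rz":-0.32,"grip":255},{"tx":0,"ty":0,"tz":0,"rx":0,"ry":0,"rz":-0.32,"grip":255},{"tx":0,"ty":0,"tz":0,"rx":0,"ry":0,"rz":-0.32,"grip":255}]'
python3 -m inch '[{"tx":0,"ty":0,"tz":0,"rx":0,"ry":0,"rz":0,"grip":255},{"tx":0,"ty":0,"tz":0,"rx":0,"ry":0,"rz":0,"grip":255},{"tx":0,"ty":0,"tz":0,"rx":0,"ry":0,"rz":0,"grip":255},{"tx":0,"ty":0,"tz":0,"rx":0,"ry":0,"rz":0,"grip":255},{"tx":0,"ty":0,"tz":0,"rx":0,"ry":0,"rz":0,"grip":255},{"tx":0,"ty":0,"tz":0,"rx":0,"ry":0,"rz":0,"grip":255},{"tx":0,"ty":0,"tz":0,"rx":0,"ry":0,"rz":0,"grip":255},{"tx":0,"ty":0,"tz":0,"rx":0,"ry":0,"rz":0,"grip":255}]'|head -1
python3 bub.py s6
```

```text
t: 11.57
tool_pos: [0.5083, -0.0982, 0.0783]
orientation: [2.496, 1.898, 0.004]
wrist_force: [-3.7, -4.7, 16.6]
grip_width: 0.0106
finger_force: 64.9
t: 12.23
12.9833 [-3.1 -4.5 15.3] 1.3
-2 [154, 153, 153, 153, 153, 157, 157, 155, 154, 153, 152, 150, 155, 154, 152, 149, 146, 141, 139, 138, 156, 158, 161, 165, 165, 163, 154, 138, 143, 138, 136, 131, 125, 121, 115, 134, 129, 126, 119, 107, 88, 71]
-1 [141, 136, 134, 133, 131, 151, 147, 141, 135, 132, 128, 125, 145, 138, 133, 128, 120, 113, 111, 110, 140, 149, 159, 165, 165, 158, 144, 115, 121, 113, 111, 102, 90, 82, 76, 105, 96, 89, 83, 73, 62, 56]
0 [114, 103, 101, 97, 94, 127, 119, 108, 100, 94, 88, 83, 117, 108, 98, 92, 83, 78, 81, 84, 112, 125, 140, 145, 143, 134, 117, 89, 89, 81, 86, 82, 65, 52, 48, 68, 62, 56, 52, 51, 49, 51]
13.7333 [-3.1 -4.5 15.3] 1.3
-2 [154, 153, 153, 153, 153, 157, 157, 156, 154, 153, 151, 149, 156, 153, 151, 150, 145, 140, 138, 136, 154, 157, 162, 165, 166, 164, 157, 141, 144, 138, 136, 131, 125, 121, 116, 134, 129, 125, 120, 107, 88, 71]
-1 [141, 135, 134, 132, 131, 151, 147, 140, 136, 132, 128, 125, 145, 138, 133, 128, 121, 113, 110, 109, 137, 145, 158, 164, 164, 160, 146, 122, 123, 114, 111, 103, 89, 82, 76, 105, 96, 90, 82, 73, 63, 55]
0 [115, 104, 100, 98, 94, 127, 118, 108, 99, 94, 89, 83, 118, 106, 98, 92, 83, 78, 81, 83, 108, 119, 136, 144, 142, 135, 120, 94, 93, 82, 86, 80, 65, 52, 48, 68, 62, 58, 52, 49, 49, 51]
```

View pics/s6.png

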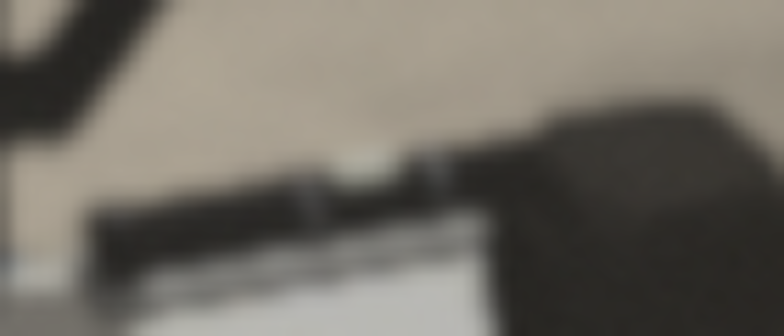

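The bubble (column 365) sits midway between the ring tops (about 305 and 433), so it is within about 1 mm of centre. It has settled, the push is 15 N and the grip is firm.

```bash
python3 -c "
from rig import close_job,sensors
o=sensors.get_obs();print(o['t'],o['wrist_force'],o['finger_force']);print(close_job())"
```

```text
13.7333 [-3.08502723 -4.52451379 15.27721141] 64.86582398414612
the job is handed in; nothing more can be done
None
```

I pressed the foot onto the square packer and turned the knob 1.27 rad anticlockwise, which brought the bubble to within about 1 mm of centre; I handed the job in at 13.7 s, still gripping the knob and pressing with about 15 N; no verdict was returned.

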